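# Change the price board on a bread basket

## Task

The yellow price board in the holder of the bread basket is out of date: lift it out and stand it in the empty grey rack, leaning back against the rack as boards do there. Then take the red board from the wooden rack, tip its lower edge into the mouth of the holder's slot with the board leaning some 20 degrees, straighten it there and push it fully down so that it stands upright in the slot. Let go of both boards and leave the loaf, the jar and the tin where they are.

Things in the scene. Friction and masses are not known exactly. Their poses are not given: they have to be found in the camera images.
- red_board: The new price board: a rigid red panel 10 mm thick (its x), 140 mm long (its y), 120 mm tall (its z, upwards), about 0.12 kg, both faces alike (white band below, three pale discs). Origin at its centre. It starts in the wooden rack, leaning flat against the rack's back, its z axis tilted 0.35 rad from vertical towards the rack's -x.
- red_board_foot (a point): Middle of the red board's lower edge (centre of the 10 x 140 mm underside), 60 mm below the board's centre; axes as the board's.
- yellow_board: The old price board: same size, weight and axes as the red one, yellow with a white band below and a brown slanted bar. Origin at its centre. It starts upright and fully down in the slot of the basket's holder, its axes along the holder's (it can be loose by up to 0.1 rad).
- yellow_board_foot (a point): Middle of the yellow board's lower edge, 60 mm below its centre; axes as the board's.
- slot_mouth (a point): Mouth centre of the slot, in the top of a fixed brown block 62 (x) x 190 (y) x 46 mm high on the basket's -x side. Slot along y: 12.5 wide, 152 long, 32 mm deep; both long sides have a 45 degree lead-in 7 mm deep (26.5 mm at the top); ends closed. z up. The fixed basket of rolls: 30 to 185 mm along +x, 90 mm to either side, up to 87 mm above the table. A seated board stands 88 mm above the block.
- slot_floor (a point): Centre of the slot's floor, 32 mm straight below slot_mouth (14 mm above the table).
- wood_rack_ledge (a point): Fixed light wooden leaning rack, holds the red board. Point: middle of the inner corner of ledge and back, 34 mm above the table; x level, away from the back, y along the 160 mm rack, z up. The back leans 0.35 rad from vertical towards -x and reaches 55 mm up its slope: a board's upper 65 mm stand free. Ledge square to the back, 26 mm deep, with a lip 17 mm high, 8 mm thick. Ends open.
- grey_rack_ledge (a point): The same point of the fixed grey plastic leaning rack, empty at the start; same shape, size and axes as the wooden one.
- loaf: Bystander: a brown loaf 190 (x) x 110 (y) x 65 mm on the table, to the left (+y) of the work; origin at the centre of its underside.
- jar: Bystander: an amber glass jar with a brass lid, 76 mm across, 110 mm tall, to the right (-y) of the work; origin at the centre of its underside.
- tin: Bystander: a tin with a green label, 80 mm across, 100 mm tall, to the right (-y) of the work; origin at the centre of its underside.
Not all that is in view belongs to the job. What is shaped like the yellow_board but turquoise is not meant. Of the things shaped like the red_board, the red one is meant.

How it is judged:
On the way, in this order (a step that is already met when the one before it is completed fails the run):
1. the yellow board stands in the grey rack, leaning, let go (x of yellow_board_foot in the frame of grey_rack_ledge between -0.005 and 0.035 m and y of yellow_board_foot in the frame of grey_rack_ledge between -0.035 and 0.035 m and z of yellow_board_foot in the frame of grey_rack_ledge between -0.006 and 0.015 m and angle between yellow_board's own z axis and vertical between 0.18 and 0.75 rad and angle between the y axis of yellow_board and the y axis of grey_rack_ledge, either way round below 0.2 rad and contact force between the fingers and yellow_board below 0.3 N), for 0.2 s.
2. the red board's lower edge is in the mouth of the slot (3 mm or more below the block's top) while the board leans by more than 0.18 rad (x of red_board_foot in the frame of slot_mouth between -0.009 and 0.009 m and y of red_board_foot in the frame of slot_mouth between -0.015 and 0.015 m and angle between the y axis of red_board and the y axis of slot_mouth, either way round below 0.12 rad and z of red_board_foot in the frame of slot_mouth below -0.003 m and angle between red_board's own z axis and vertical above 0.18 rad), for 0.1 s.
3. the red board is upright and fully down in the slot (x of red_board_foot in the frame of slot_mouth between -0.009 and 0.009 m and y of red_board_foot in the frame of slot_mouth between -0.015 and 0.015 m and angle between the y axis of red_board and the y axis of slot_mouth, either way round below 0.12 rad and z of red_board_foot in the frame of slot_floor below 0.004 m and angle between red_board's own z axis and vertical below 0.14 rad), for 0.2 s.
At the end, for the whole second after the job is handed in: Red board in the slot: foot within 4 mm of its floor, tilt under 0.14 rad, within 15 mm of its middle, aligned within 0.12 rad. Yellow board on the grey ledge behind the lip: leaning 0.18 to 0.75 rad, within 35 mm of its middle, aligned within 0.2 rad. Both released, at rest (all of step 3 and x of yellow_board_foot in the frame of grey_rack_ledge between -0.005 and 0.035 m and y of yellow_board_foot in the frame of grey_rack_ledge between -0.035 and 0.035 m and z of yellow_board_foot in the frame of grey_rack_ledge between -0.006 and 0.015 m and angle between yellow_board's own z axis and vertical between 0.18 and 0.75 rad and angle between the y axis of yellow_board and the y axis of grey_rack_ledge, either way round below 0.2 rad and linear speed of each of red_board, yellow_board below 0.06 m/s); the robot touches nothing.
It fails at once if the loaf is moved by more than 30 mm (distance of loaf from where it was at the start of the episode above 0.03 m).
It fails at once if the jar is moved by more than 30 mm (distance of jar from where it was at the start of the episode above 0.03 m).
It fails at once if the tin is moved by more than 30 mm (distance of tin from where it was at the start of the episode above 0.03 m).
It also fails if it takes over 56 s, if anything falls off the work surface, if the arm or the gripper's body presses on something with over 40 N, if the wrist force passes 120 N, or if a joint passes its speed limit or range.

## Robot

A 7-joint arm with a two-finger parallel gripper is mounted at the origin on the work surface. World frame = base frame: x ahead of the robot, y to its left, z up, the work surface at z = 0. Lengths are in m, angles in rad, forces in N, time in s.
With the tool pointing down it reaches from about 0.4 to 0.85 m from the base axis. Payload 10.4 kg.
Tool frame: the origin (TCP) lies midway between the tips of the shut fingers; the grasp point (between the pads) lies 19 mm behind it; z points along the fingers, y is the line along which they close (so a half turn about z gives the same grasp; the last joint's range is limited). The gripper opens to 87 mm and grips with 3 to 60 N. Pads are 19 mm wide; open, the fingers measure 117 mm over their backs; the gripper's body (75 mm by 190 mm) begins 51 mm behind the grasp point.
Start: joints at [-1.277, 0.332, -0.065, 1.46, 0.022, 1.35, -0.088], TCP at [0.195, 0.594, 0.223] pointing down, gripper open.
Joint ranges: [-2.6, 2.6], [-0.5, 2.12], [-1.47, 1.34], [0.16, 2.42], [-1.27, 4.41], [0.06, 2.06], [-2.6, 2.6]. Speed limits (rad/s): [2.22, 2.22, 2.79, 2.79, 3.14, 3.14, 3.14].

## Interface

Orientations are given as a unit quaternion [x, y, z, w].
In Python, from bench import r gives the robot as it stands.
- The arm moves only by the tool arm_command, never from a script. Its arguments are lists of equal length, an entry for each row: "xyz": the shift along the world's x, y, z in m, a list of three; "rot": the turn, a rotation vector about the world's x, y, z in rad, a list of three. In form: {"xyz": [[tx, ty, tz], ...], "rot": [[ax, ay, az], ...]}. A call has 1 to 20 rows; each row is the pose to reach, as a shift and turn from the pose commanded when the call began; what a row does not reach only later rows make up. A row lasts 1/12 s, in which the tool goes at most 41.7 mm and 7.16 degrees, less where a joint would pass 70% of its speed; a pose out of reach is approached as far as the arm can. A call with a gripper value outside its range is refused whole. "grip" is the opening, from 0 (shut) to 1 (fully open), set as the call begins (left out, the last holds). The fingers move at their own pace and stop on an object; "squeeze" is the grip in N (left out, the last holds). Time passes only in rows, so rows that repeat a pose let the fingers close. It gives the time, the measured TCP pose, the force, the opening and the grip force at its end, in the units of the state.
- r.read_state(): the state, without advancing time (a new reading comes with each control period).
- r.camera(name): name is "scene" or "top" or "wrist"; returns the picture (420x560x3 uint8, red, green, blue); there is no depth.
- r.camera_model(name): a dict with "fx", "fy", "cx", "cy" (pixels), "k1" (the pictures are not rectified: a ray, as slopes to the right and down, at radius r is drawn at 1 + k1 r^2 times it, then the intrinsics apply), "T" (4x4, takes a point from camera to world coordinates). Camera axes: x right, y up, looking along -z (the intrinsics and any distortion apply to the point x, -y, -z); pixel columns grow to the right and rows downward; lengths in m; the calibration is good to about 2 mm. A picture is of the moment at which its call begins: read the wrist's pose just before it. camera_model takes no time and is no camera call; for the wrist camera it gives the pose at the moment of the call.
- r.close_job(): hands the job in; it is judged then, once.
Trained networks look in the newest picture that a camera, given by its name, has taken for a name from the list of things; names that differ only in an ending like _2 or _b are one class to them, and where a whole thing is asked for, a point or a joint stands for the part that bears it (a point fixed in the world has none). Each returns a list of dicts, best first, with "conf" (0 to 1); they miss things now and then, are a little off and sometimes report something else, mostly with a low value. They report only what shows in the picture. A call takes as long as a camera call. They do not tell look-alikes from the thing itself.
- r.look_for(label, camera): "at" ([x, y, z] in m, in the coordinates of the camera as it stood for that picture, good to about 4 mm: the middle of the surface that is visible of it).
- r.spot_point(label, camera): "at" ([x, y, z] in m, in the coordinates of the camera as it stood for that picture, good to about 4 mm: a listed point, or the origin of a listed thing).
The state is a dict: "time": time; "joint_positions": joint angles; "joint_vel": joint speeds; "joint_torque": joint torques, N m; "ee_pos": TCP position; "eef_rot": TCP orientation; "ft_force": force on the tool from outside, world axes, zero at the start; "torque": the same for the moment, N m; "width": finger opening in m; "grip_force": force on a finger pad.
Only numpy, scipy, OpenCV 4.12 (cv2) and the standard library are available. Lean on these libraries where they do the work, as an engineer would, in place of code of your own. Each camera call takes 0.05 s, during which the arm holds its last target. There are 200 camera calls.

## Working session

There is one attempt and no reset: what is moved stays moved. The work goes in short steps, Python scripts to look and compute and a tool call to move; the robot and the scene stay as the last step left them, time stands still between calls to the robot, and variables do not carry over. Pictures are saved under pics/ and viewed, at most 11 in all, crops included, and the job is handed in when it is done.

Besides the shell and the picture viewer there is one more tool, called after "Call:" in YAML: its name, and indented under it one key for each argument. arm_command: Moves the arm, as the interface text tells. Its arguments: {"type":"object","properties":{"xyz":{"type":"array"},"rot":{"type":"array"},"grip":{"type":"number"},"squeeze":{"type":"number"}},"required":["xyz","rot"]}

```bash
mkdir -p pics
cat > h.py <<'E'
import numpy as np, cv2
from bench import r
from scipy.spatial.transform import Rotation as R
def snap(cam,name=None):
    im=r.camera(cam)
    if name: cv2.imwrite('pics/'+name,im[:,:,::-1])
    return im
def world(cam,p): 
    T=np.array(r.camera_model(cam)['T']); return T[:3,:3]@np.array(p)+T[:3,3]
def pix(cam,pw):
    m=r.camera_model(cam);T=np.array(m['T']);p=T[:3,:3].T@(np.array(pw)-T[:3,3])
    x,y=p[0]/-p[2],-p[1]/-p[2];k=1+m['k1']*(x*x+y*y)
    return np.round([m['fx']*x*k+m['cx'],m['fy']*y*k+m['cy']],1)
def ray(cam,uv,z):
    m=r.camera_model(cam);T=np.array(m['T'])
    d=np.array([(uv[0]-m['cx'])/m['fx'],(uv[1]-m['cy'])/m['fy']]);s=d.copy()
    for _ in range(10): s=d/(1+m['k1']*(s@s))
    w=T[:3,:3]@np.array([s[0],-s[1],-1]); return T[:3,3]+w*(z-T[2,3])/w[2]
def find(cam,labels,f='spot_point',n=3):
    for l in labels:
        for d in getattr(r,f)(l,cam)[:n]:
            w=world(cam,d['at']); print(cam,f,l,round(d['conf'],2),np.round(w,4),pix(cam,w))
E
python3 - <<'E'
from h import *
np.set_printoptions(suppress=True)
a=snap('scene','s0.png');b=snap('top','t0.png')
L=['red_board','red_board_foot','yellow_board','yellow_board_foot','slot_mouth','wood_rack_ledge','grey_rack_ledge']
find('top',L+['loaf','jar','tin']);find('scene',L)
s=r.read_state();print(s['time'],s['ee_pos'],s['eef_rot'])
E
```

```text
top spot_point red_board 0.97 [ 0.3758 -0.3214  0.0078] [367.3 271.8]
top spot_point red_board 0.68 [ 0.5517 -0.305   0.0936] [368.5 221.9]
top spot_point red_board 0.62 [ 0.7534 -0.3166  0.0119] [367.1 168.6]
top spot_point red_board_foot 0.94 [ 0.7905 -0.2648  0.0069] [353.  158.5]
top spot_point red_board_foot 0.83 [ 0.575  -0.3015  0.0385] [364.3 216.3]
top spot_point red_board_foot 0.81 [ 0.3945 -0.3732  0.0039] [381.2 266.8]
top spot_point yellow_board 0.68 [ 0.3727 -0.0147  0.0601] [283.2 271.7]
top spot_point yellow_board 0.64 [0.3767 0.1816 0.0552] [227.1 269.1]
top spot_point yellow_board_foot 0.71 [ 0.3751 -0.016   0.0011] [283.1 270.2]
top spot_point yellow_board_foot 0.61 [0.5665 0.0164 0.0128] [275.5 217.1]
top spot_point yellow_board_foot 0.53 [ 0.375   0.1762 -0.0014] [230.2 268.9]
top spot_point slot_mouth 0.77 [0.5686 0.0132 0.0456] [276.5 215.8]
top spot_point slot_mouth 0.38 [0.6037 0.2764 0.0358] [203.2 204.5]
top spot_point slot_mouth 0.25 [ 0.4567 -0.5088  0.0053] [417.8 250.5]
top spot_point wood_rack_ledge 0.61 [ 0.5696 -0.2924  0.0346] [361.5 217.8]
top spot
[... 631 characters left out ...]
5.2]
scene spot_point yellow_board 0.6 [ 0.379  -0.0102  0.0588] [316.2 205.5]
scene spot_point yellow_board 0.59 [0.3792 0.1786 0.0608] [348.8 232.4]
scene spot_point yellow_board_foot 0.98 [0.5721 0.0132 0.0167] [278.1 237.2]
scene spot_point yellow_board_foot 0.93 [ 0.3734 -0.0126 -0.0032] [316.2 217. ]
scene spot_point yellow_board_foot 0.82 [ 0.3737  0.1834 -0.006 ] [349.3 246. ]
scene spot_point slot_mouth 0.78 [0.5678 0.0151 0.0438] [279.3 231.5]
scene spot_point wood_rack_ledge 0.95 [ 0.5743 -0.2961  0.0329] [233.3 191.7]
scene spot_point grey_rack_ledge 0.64 [0.6003 0.2817 0.0326] [317.8 282.1]
0.95 [0.19471204 0.59392405 0.22257541] [ 0.15774366  0.98748009  0.00003944 -0.00001714]
```

Run:
```python
import cv2
a=cv2.imread('pics/s0.png')[110:320,140:420];b=cv2.imread('pics/t0.png')[130:310,100:450]
cv2.imwrite('pics/c0.png',cv2.resize(a,None,fx=2.8,fy=2.8,interpolation=3))
cv2.imwrite('pics/c1.png',cv2.resize(b,None,fx=2.28,fy=2.28,interpolation=3))
```

```text
(no output)
```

View pics/c0.png

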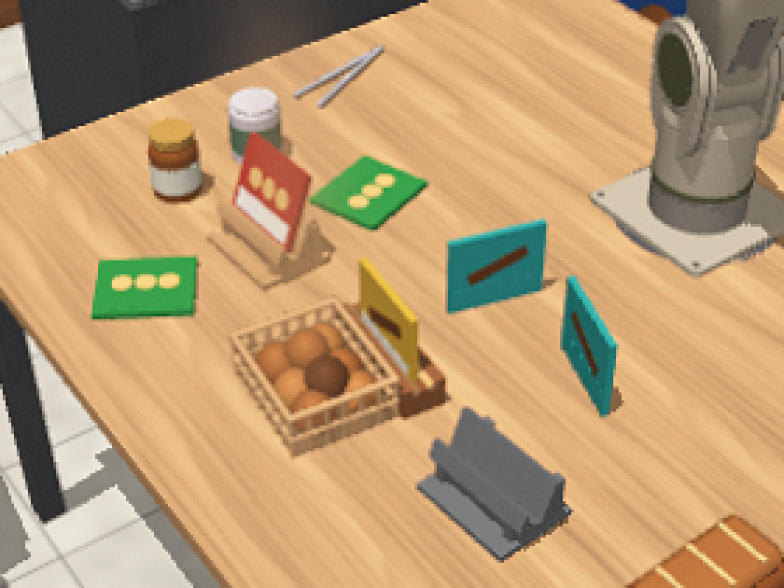

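View pics/c1.png

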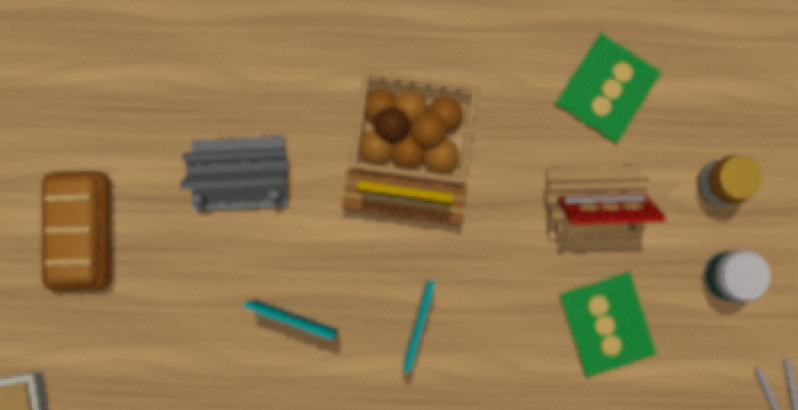

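The yellow board is in the holder at scene px (278,225) and top px (277,214). Its look-alikes are the two turquoise boards at scene (316,205) and (349,232). The red board is in the wooden rack at scene (236,178). Its look-alikes are the two flat green boards at (271,179) and (192,211). The grey rack is at scene (318,282). I'll use the yellow one in the holder and the red one in the rack. The next step is to go above the holder and check with the wrist camera.

```bash
cat >> h.py <<'E'
RD=np.array([[0,1,0],[1,0,0],[0,0,-1.]])
def to(p,yaw=0,tilt=0):
    "tool pose; tilt>0 leans the tool's body towards -x of yaw frame"
    s=r.read_state(); G=R.from_euler('z',yaw)*R.from_euler('y',-tilt)*R.from_matrix(RD)
    d=np.array(p)-s['ee_pos']; v=(G*R.from_quat(s['eef_rot']).inv()).as_rotvec()
    print('move',np.round(d,4),np.round(v,4),'rows',np.ceil(max(np.linalg.norm(d)/.0417,np.degrees(np.linalg.norm(v))/7.16)))
E
python3 - <<'E'
from h import *
to([.53,.015,.32],-.14)
print(np.round(r.camera_model('wrist')['T'],3))
E
```

```text
move [ 0.3353 -0.5789  0.0974] [-1.000e-04  0.000e+00 -1.394e+00] rows 17.0
[[ 0.312 -0.921 -0.234  0.131]
 [ 0.95   0.302  0.077  0.615]
 [-0.001 -0.246  0.969  0.385]
 [ 0.     0.     0.     1.   ]]
```

Call:
arm_command:
  xyz:
    - [0.335,-0.579,0.097]
    - [0.335,-0.579,0.097]
    - [0.335,-0.579,0.097]
    - [0.335,-0.579,0.097]
    - [0.335,-0.579,0.097]
    - [0.335,-0.579,0.097]
    - [0.335,-0.579,0.097]
    - [0.335,-0.579,0.097]
    - [0.335,-0.579,0.097]
    - [0.335,-0.579,0.097]
    - [0.335,-0.579,0.097]
    - [0.335,-0.579,0.097]
    - [0.335,-0.579,0.097]
    - [0.335,-0.579,0.097]
    - [0.335,-0.579,0.097]
    - [0.335,-0.579,0.097]
    - [0.335,-0.579,0.097]
    - [0.335,-0.579,0.097]
    - [0.335,-0.579,0.097]
  rot:
    - [0,0,-1.394]
    - [0,0,-1.394]
    - [0,0,-1.394]
    - [0,0,-1.394]
    - [0,0,-1.394]
    - [0,0,-1.394]
    - [0,0,-1.394]
    - [0,0,-1.394]
    - [0,0,-1.394]
    - [0,0,-1.394]
    - [0,0,-1.394]
    - [0,0,-1.394]
    - [0,0,-1.394]
    - [0,0,-1.394]
    - [0,0,-1.394]
    - [0,0,-1.394]
    - [0,0,-1.394]
    - [0,0,-1.394]
    - [0,0,-1.394]
  grip: 0.5

```text
time: 2.53
ee_pos: [0.5297, 0.0148, 0.3195]
eef_rot: [0.755, 0.655, -0.0, -0.0]
ft_force: [-0.3, 0.9, -0.3]
width: 0.0434
grip_force: 0.0
```

Run:
```python
from h import *
im=snap('wrist','w1.png')
find('wrist',['yellow_board','yellow_board_foot','slot_mouth'])
s=r.read_state();print(s['time'],s['ee_pos'],s['eef_rot'])
```

```text
wrist spot_point yellow_board 0.97 [0.5727 0.0123 0.0712] [311.9 183.8]
wrist spot_point yellow_board 0.78 [0.38   0.1817 0.0623] [129.3  62.5]
wrist spot_point yellow_board 0.57 [ 0.3727 -0.0146  0.0619] [159.4 224.3]
wrist spot_point yellow_board_foot 0.86 [0.5702 0.0093 0.0118] [306.  179.5]
wrist spot_point yellow_board_foot 0.73 [0.3791 0.1755 0.0008] [148.9  76. ]
wrist spot_point yellow_board_foot 0.61 [ 0.3744 -0.0112 -0.0011] [174.2 210.3]
wrist spot_point slot_mouth 0.73 [0.571  0.0121 0.0465] [308.6 181.1]
2.7333 [0.529277   0.01640238 0.31943595] [ 7.54043319e-01  6.56824638e-01  7.13989095e-05 -2.51588072e-04]
```

View pics/w1.png

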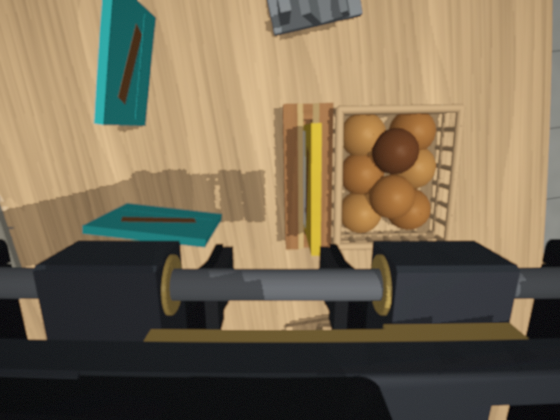

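The yellow board stands in the slot at px (315,188), beside the basket, and the block runs along the image's vertical. I'll measure the ends of the board's top edge and the block's corners.

Run:
```python
from h import *
im=cv2.imread('pics/w1.png'); h=cv2.cvtColor(im,cv2.COLOR_BGR2HSV)
m=cv2.inRange(h,(22,150,150),(33,255,255)); m[260:]=0
for v in (125,150,185,215,245,252):
    x=np.where(m[v,290:335])[0]+290; print(v,x.min(),x.max(),np.round(ray('wrist',((x.min()+x.max())/2,v),.134),4))
y=np.where(m[:,316])[0];print(y.min(),y.max(),ray('wrist',(315,y.min()),.134),ray('wrist',(315,y.max()),.134))
for uv in ((284,104),(289,248),(333,104)): print(uv,np.round(ray('wrist',uv,.046),4))
```

```text
125 311 321 [0.5783 0.0811 0.134 ]
150 311 321 [0.5756 0.0568 0.134 ]
185 311 320 [0.5711 0.0213 0.134 ]
215 311 320 [ 0.5676 -0.0106  0.134 ]
245 311 320 [ 0.564  -0.0439  0.134 ]
252 311 319 [ 0.5626 -0.0518  0.134 ]
123 254 [0.57752918 0.08319699 0.134     ] [ 0.56235124 -0.0541362   0.134     ]
(284, 104) [0.5522 0.111  0.046 ]
(289, 248) [ 0.5343 -0.0753  0.046 ]
(333, 104) [0.6119 0.1029 0.046 ]
```

Run:
```python
from h import *
to([.570,.0145,.20],-.115);to([.570,.0145,.092],-.115)
```

```text
move [ 0.0407 -0.0019 -0.1194] [-0.0005 -0.0002  0.0226] rows 4.0
move [ 0.0407 -0.0019 -0.2274] [-0.0005 -0.0002  0.0226] rows 6.0
```

Call:
arm_command:
  xyz:
    - [0.041,-0.001,-0.12]
    - [0.041,-0.001,-0.12]
    - [0.041,-0.001,-0.12]
    - [0.041,-0.001,-0.12]
    - [0.041,-0.001,-0.15]
    - [0.041,-0.001,-0.18]
    - [0.041,-0.001,-0.21]
    - [0.041,-0.001,-0.228]
    - [0.041,-0.001,-0.228]
    - [0.041,-0.001,-0.228]
  rot:
    - [0,0,0.022]
    - [0,0,0.022]
    - [0,0,0.022]
    - [0,0,0.022]
    - [0,0,0.022]
    - [0,0,0.022]
    - [0,0,0.022]
    - [0,0,0.022]
    - [0,0,0.022]
    - [0,0,0.022]
  grip: 0.5

```text
time: 3.57
ee_pos: [0.5706, 0.0146, 0.0926]
eef_rot: [0.747, 0.665, -0.0, -0.0]
ft_force: [-0.2, -0.6, 0.6]
width: 0.0433
grip_force: 0.0
```

Call:
arm_command:
  xyz:
    - [0,0,0]
    - [0,0,0]
    - [0,0,0]
    - [0,0,0]
    - [0,0,0]
    - [0,0,0]
  rot:
    - [0,0,0]
    - [0,0,0]
    - [0,0,0]
    - [0,0,0]
    - [0,0,0]
    - [0,0,0]
  grip: 0
  squeeze: 25

```text
time: 4.07
ee_pos: [0.5708, 0.0139, 0.0919]
eef_rot: [0.748, 0.664, 0.0, 0.0]
ft_force: [-0.4, -1.1, -0.6]
width: 0.0113
grip_force: 0.0
```

Call:
arm_command:
  xyz:
    - [0,0,0]
    - [0,0,0]
    - [0,0,0.01]
    - [0,0,0.02]
    - [0,0,0.03]
    - [0,0,0.045]
    - [0,0,0.07]
    - [0,0,0.1]
    - [0,0,0.14]
    - [0.005,0.03,0.18]
    - [0.01,0.06,0.22]
    - [0.015,0.09,0.25]
    - [0.015,0.11,0.26]
    - [0.015,0.11,0.26]
    - [0.015,0.11,0.26]
  rot:
    - [0,0,0]
    - [0,0,0]
    - [0,0,0]
    - [0,0,0]
    - [0,0,0]
    - [0,0,0]
    - [0,0,0]
    - [0,0,0]
    - [0,0,0]
    - [0,0,0]
    - [0,0,0]
    - [0,0,0]
    - [0,0,0]
    - [0,0,0]
    - [0,0,0]

```text
time: 5.32
ee_pos: [0.5857, 0.126, 0.3532]
eef_rot: [0.746, 0.666, 0.001, 0.0]
ft_force: [-0.4, 0.0, -2.0]
width: 0.0096
grip_force: 25.0
```

Run:
```python
from h import *
im=snap('wrist','w2.png')
find('wrist',['grey_rack_ledge','yellow_board','yellow_board_foot'],n=2)
find('wrist',['grey_rack_ledge'],n=2)
s=r.read_state();print(s['time'],s['ee_pos'],s['eef_rot'],s['width'],s['grip_force'])
for i in (-.08,0,.08): print(pix('wrist',[.60-.05*i,.278+i,.034]))
```

```text
wrist spot_point grey_rack_ledge 0.63 [0.601  0.2711 0.0333] [274.5  65.1]
wrist spot_point yellow_board 0.92 [0.5851 0.1175 0.3312] [276.7 258.2]
wrist spot_point yellow_board 0.77 [0.3807 0.176  0.0613] [119.  158.9]
wrist spot_point yellow_board_foot 0.82 [ 0.3764  0.174  -0.0011] [134.9 156.9]
wrist spot_point grey_rack_ledge 0.63 [0.601  0.2708 0.0329] [274.5  65.1]
5.5667 [0.58538815 0.1224427  0.35113676] [ 7.48250540e-01  6.63416057e-01 -4.98191835e-04 -1.23484545e-04] 0.010159833859037256 24.9949644994922
[283.1 121. ]
[273.1  59.2]
[262.3  -6.6]
```

View pics/w2.png

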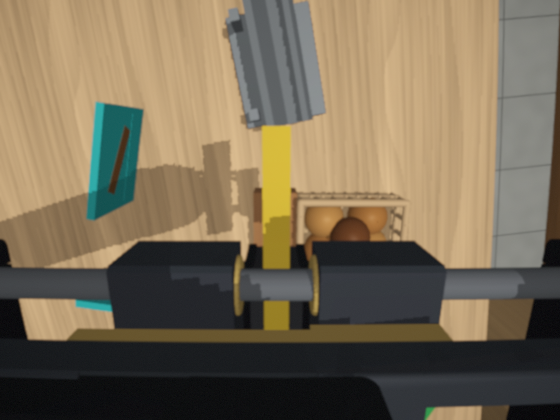

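The board is held (10 mm width, 25 N). The grey rack's near end shows at px (275,65–125). I'll enlarge it to measure its yaw.

Run:
```python
import cv2,numpy as np
a=cv2.resize(cv2.imread('pics/w2.png')[0:135,215:340],None,fx=4.4,fy=4.4,interpolation=2)
b=cv2.resize(cv2.imread('pics/t0.png')[182:230,175:232],None,fx=4.4,fy=4.4,interpolation=2)
c=np.zeros((594,800,3),np.uint8);c[:594,:550]=a[:594];c[:b.shape[0],550:800]=b[:,:250]
cv2.imwrite('pics/c2.png',c)
```

```text
(no output)
```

View pics/c2.png

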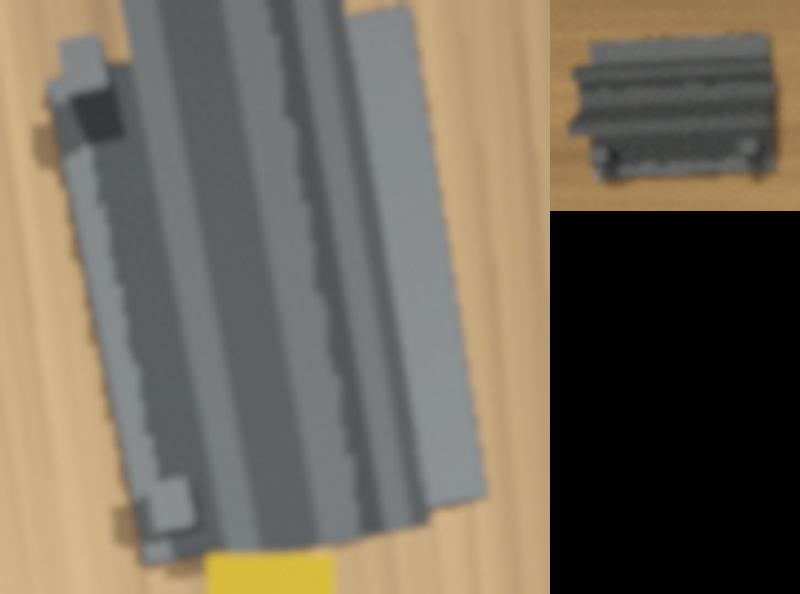

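Run:
```python
from h import *
f=lambda c:(215+(c[0])/4.4-.4, c[1]/4.4-.4)
def L(a,b,z,cam='wrist'):
    A,B=ray(cam,a,z),ray(cam,b,z);d=A-B;print(np.round(A,4),np.round(B,4),'yaw',round(float(np.arctan2(-d[0],d[1])),3))
L(f((412,10)),f((487,497)),.004)
L(f((62,150)),f((142,545)),.004)
L(f((224,5)),f((315,540)),.034)
L(f((345,5)),f((425,510)),.045)
t=lambda c:(175+(c[0]-550)/4.4-.4,182+c[1]/4.4-.4)
L(t((592,43)),t((770,35)),.004,'top');L(t((590,80)),t((772,75)),.034,'top')
```

```text
[0.6566 0.3507 0.004 ] [0.6665 0.2031 0.004 ] yaw 0.067
[0.5437 0.324  0.004 ] [0.5519 0.2014 0.004 ] yaw 0.067
[0.599 0.349 0.034] [0.608  0.1957 0.034 ] yaw 0.059
[0.6329 0.3412 0.045 ] [0.6417 0.2004 0.045 ] yaw 0.062
[0.6534 0.3535 0.004 ] [0.6635 0.2049 0.004 ] yaw 0.068
[0.6192 0.3477 0.034 ] [0.6267 0.1988 0.034 ] yaw 0.051
```

Run:
```python
from h import *
to([.5487,.270,.2068],.065,.35);to([.5827,.2717,.1128],.065,.35)
```

```text
move [-0.0367  0.1476 -0.1443] [-0.0091 -0.3512  0.1832] rows 6.0
move [-0.0027  0.1493 -0.2383] [-0.0091 -0.3512  0.1832] rows 7.0
```

Call:
arm_command:
  xyz:
    - [-0.036,0.04,-0.03]
    - [-0.036,0.08,-0.03]
    - [-0.036,0.12,-0.04]
    - [-0.036,0.146,-0.06]
    - [-0.036,0.146,-0.1]
    - [-0.036,0.146,-0.14]
    - [-0.036,0.146,-0.145]
    - [-0.029,0.146,-0.163]
    - [-0.022,0.147,-0.183]
    - [-0.015,0.147,-0.203]
    - [-0.009,0.147,-0.221]
    - [-0.006,0.147,-0.23]
    - [-0.003,0.147,-0.238]
    - [-0.003,0.147,-0.238]
    - [-0.003,0.147,-0.238]
    - [-0.003,0.147,-0.238]
  rot:
    - [-0.009,-0.351,0.183]
    - [-0.009,-0.351,0.183]
    - [-0.009,-0.351,0.183]
    - [-0.009,-0.351,0.183]
    - [-0.009,-0.351,0.183]
    - [-0.009,-0.351,0.183]
    - [-0.009,-0.351,0.183]
    - [-0.009,-0.351,0.183]
    - [-0.009,-0.351,0.183]
    - [-0.009,-0.351,0.183]
    - [-0.009,-0.351,0.183]
    - [-0.009,-0.351,0.183]
    - [-0.009,-0.351,0.183]
    - [-0.009,-0.351,0.183]
    - [-0.009,-0.351,0.183]
    - [-0.009,-0.351,0.183]

```text
time: 6.9
ee_pos: [0.5832, 0.2712, 0.1149]
eef_rot: [0.673, 0.719, 0.128, 0.119]
ft_force: [0.6, -0.4, -1.4]
width: 0.01
grip_force: 25.0
```

Run:
```python
from h import *
im=snap('scene','s3.png')
find('scene',['yellow_board','yellow_board_foot'],n=2)
s=r.read_state();print(s['time'],s['ee_pos'],s['ft_force'])
to([.5827,.2717,.1128],.065,.35)
cv2.imwrite('pics/c3.png',cv2.resize(cv2.imread('pics/s3.png')[190:330,240:420],None,fx=4,fy=4,interpolation=2))
```

```text
scene spot_point yellow_board 0.81 [0.5846 0.2683 0.1006] [320.  263.3]
scene spot_point yellow_board 0.6 [ 0.3734 -0.0088  0.0637] [317.6 204.1]
scene spot_point yellow_board_foot 0.89 [0.6111 0.2712 0.0458] [313.5 278.8]
scene spot_point yellow_board_foot 0.87 [ 0.3742 -0.0135 -0.0017] [315.9 216.7]
7.05 [0.58291583 0.27130517 0.11461402] [ 0.78891127 -0.95338983 -2.36346049]
move [-0.0002  0.0004 -0.0018] [-0.001   0.0017 -0.0022] rows 1.0
```

View pics/c3.png

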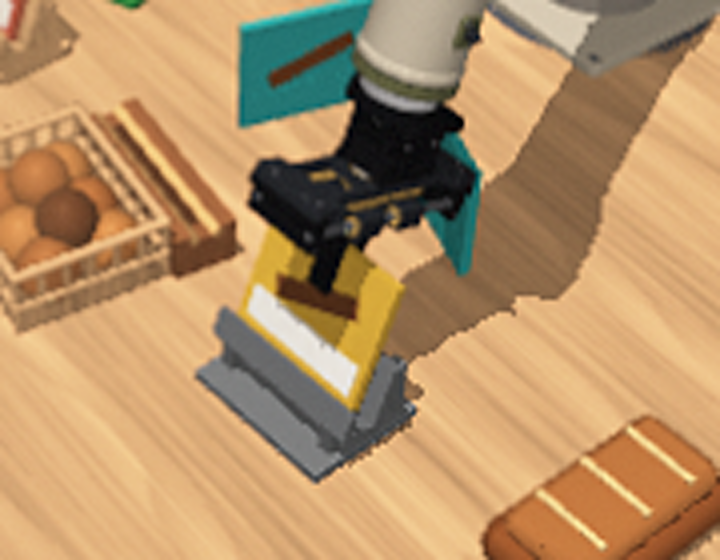

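The board is over the ledge between lip and back (crop px 300–360, 320–400). I'll lower it gently until it touches.

Call:
arm_command:
  xyz:
    - [0.0005,0,-0.0015]
    - [0.001,0,-0.003]
    - [0.0015,0,-0.0045]
    - [0.002,0,-0.006]
    - [0.002,0,-0.006]
  rot:
    - [0,0,0]
    - [0,0,0]
    - [0,0,0]
    - [0,0,0]
    - [0,0,0]

```text
time: 7.47
ee_pos: [0.5847, 0.2709, 0.109]
eef_rot: [0.673, 0.719, 0.128, 0.119]
ft_force: [-13.5, -5.7, 18.1]
width: 0.0099
grip_force: 25.0
```

Call:
arm_command:
  xyz:
    - [-0.0005,0,0.002]
    - [-0.0005,0,0.002]
    - [-0.0005,0,0.002]
    - [-0.0005,0,0.002]
    - [-0.0005,0,0.002]
    - [-0.0005,0,0.002]
    - [-0.0005,0,0.002]
    - [-0.0005,0,0.002]
  rot:
    - [0,0,0]
    - [0,0,0]
    - [0,0,0]
    - [0,0,0]
    - [0,0,0]
    - [0,0,0]
    - [0,0,0]
    - [0,0,0]
  grip: 0.45

```text
time: 8.13
ee_pos: [0.5842, 0.2709, 0.1095]
eef_rot: [0.673, 0.719, 0.127, 0.119]
ft_force: [-1.3, -0.3, 1.1]
width: 0.0383
grip_force: 0.0
```

Call:
arm_command:
  xyz:
    - [-0.007,0,0.019]
    - [-0.014,0,0.038]
    - [-0.024,0,0.066]
    - [-0.034,0,0.094]
    - [-0.034,-0.01,0.13]
    - [-0.034,-0.05,0.17]
    - [-0.034,-0.09,0.2]
    - [-0.034,-0.13,0.21]
    - [-0.034,-0.17,0.21]
    - [-0.034,-0.21,0.21]
    - [-0.034,-0.25,0.21]
    - [-0.034,-0.29,0.21]
    - [-0.034,-0.33,0.21]
    - [-0.034,-0.37,0.21]
    - [-0.034,-0.41,0.21]
    - [-0.034,-0.45,0.21]
    - [-0.034,-0.45,0.21]
    - [-0.034,-0.45,0.21]
  rot:
    - [0,0,0]
    - [0,0,0]
    - [0,0,0]
    - [0,0,0]
    - [0,0,0]
    - [0,0,0]
    - [0,0,0]
    - [0,0,0]
    - [0,0,0]
    - [0,0,0]
    - [0,0,0]
    - [0,0,0]
    - [0,0,0]
    - [0,0,0]
    - [0,0,0]
    - [0,0,0]
    - [0,0,0]
    - [0,0,0]

```text
time: 9.63
ee_pos: [0.5495, -0.1833, 0.3199]
eef_rot: [0.675, 0.717, 0.127, 0.12]
ft_force: [-0.4, 0.8, 0.1]
width: 0.0397
grip_force: 0.0
```

Run:
```python
from h import *
snap('scene','s4.png');im=snap('wrist','w4.png')
find('scene',['yellow_board','yellow_board_foot'],n=2)
find('wrist',['red_board','red_board_foot','wood_rack_ledge'],n=3)
s=r.read_state();print(s['time'],s['ee_pos'],s['eef_rot'])
a=cv2.resize(cv2.imread('pics/s4.png')[220:320,265:390],None,fx=2.4,fy=2.4,interpolation=2)
c=np.zeros((420,800,3),np.uint8);c[:,:500]=cv2.imread('pics/w4.png')[:,30:530];c[:240,500:800]=a
cv2.imwrite('pics/c4.png',c)
```

```text
scene spot_point yellow_board 0.7 [ 0.3762 -0.0105  0.0599] [316.7 205. ]
scene spot_point yellow_board 0.59 [0.5856 0.2684 0.093 ] [319.7 265.1]
scene spot_point yellow_board_foot 0.83 [0.6136 0.2709 0.0365] [312.7 281. ]
scene spot_point yellow_board_foot 0.76 [ 0.3788  0.1793 -0.0057] [347.5 245.9]
wrist spot_point red_board 0.95 [ 0.7588 -0.3137  0.0059] [323.4 263.8]
wrist spot_point red_board_foot 0.72 [ 0.7871 -0.2587  0.01  ] [343.1 231.8]
9.9833 [ 0.55037667 -0.17790617  0.31952865] [0.67194017 0.71977599 0.12747637 0.11903235]
```

View pics/c4.png

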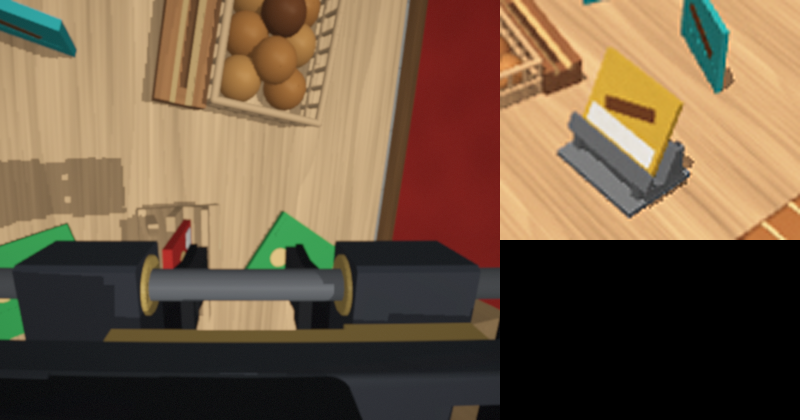

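Yellow now leans in the grey rack (inset px 640,110). The red board is half hidden at px (178,245), so I'll move further along -y to see it.

Call:
arm_command:
  xyz:
    - [-0.01,-0.04,0.01]
    - [-0.02,-0.08,0.02]
    - [-0.03,-0.12,0.03]
    - [-0.03,-0.16,0.03]
    - [-0.03,-0.19,0.03]
    - [-0.03,-0.19,0.03]
    - [-0.03,-0.19,0.03]
  rot:
    - [0,0,-0.06]
    - [0,0,-0.06]
    - [0,0,-0.06]
    - [0,0,-0.06]
    - [0,0,-0.06]
    - [0,0,-0.06]
    - [0,0,-0.06]

```text
time: 10.57
ee_pos: [0.5193, -0.3728, 0.3482]
eef_rot: [0.695, 0.698, 0.122, 0.123]
ft_force: [0.8, -0.9, -0.7]
width: 0.0394
grip_force: 0.0
```

Run:
```python
from h import *
im=snap('wrist','w5.png')
find('wrist',['red_board','red_board_foot','wood_rack_ledge'],n=3)
s=r.read_state();print(s['time'],s['ee_pos'],s['eef_rot'])
T=np.array(r.camera_model('wrist')['T']);np.save('Tw5.npy',T)
c=cv2.resize(cv2.imread('pics/w5.png')[0:270,120:440],None,fx=2.2,fy=2.2,interpolation=2)
cv2.imwrite('pics/c5.png',c)
```

```text
wrist spot_point red_board 0.76 [ 0.7574 -0.3134  0.0027] [340.9 135.2]
wrist spot_point red_board 0.69 [ 0.5571 -0.2996  0.0924] [232.7 125.1]
wrist spot_point red_board 0.55 [ 0.379  -0.3181  0.0084] [ 81.1 140.9]
wrist spot_point red_board_foot 0.96 [ 0.581  -0.2972  0.0361] [240.  125.1]
wrist spot_point red_board_foot 0.8 [ 0.7885 -0.2572  0.0136] [362.2 101. ]
wrist spot_point red_board_foot 0.73 [ 0.397  -0.3711  0.0042] [101.1 182.1]
wrist spot_point wood_rack_ledge 0.95 [ 0.5711 -0.286   0.041 ] [232.9 117.4]
10.7667 [ 0.52038688 -0.36838617  0.34933138] [0.6937523  0.69884664 0.12368475 0.12256917]
```

View pics/c5.png

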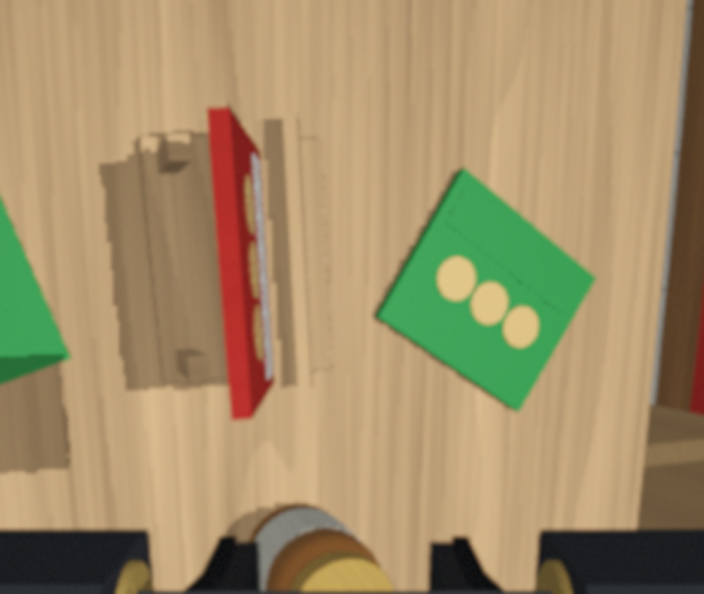

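Run:
```python
from h import *
f=lambda x,y:(120+x/2.2-.3,y/2.2-.3)
for z,a,b in((.1467,(208,108),(233,417)),(.150,(229,108),(252,417)),(.1485,(218.5,108),(242.5,417))):
    A,B=ray('wrist',f(*a),z),ray('wrist',f(*b),z);d=A-B;print(np.round(A,4),np.round(B,4),np.linalg.norm(d),np.arctan2(-d[0],d[1]),(A+B)/2)
A,B=ray('wrist',f(298,118),.004),ray('wrist',f(322,370),.004);d=A-B;print(A,B,np.arctan2(-d[0],d[1]))
t=(A+B)/2
```

```text
[ 0.5293 -0.2251  0.1467] [ 0.5369 -0.364   0.1467] 0.1391269927786766 0.05433137558325149 [ 0.53312517 -0.29455826  0.1467    ]
[ 0.5381 -0.2251  0.15  ] [ 0.5456 -0.3639  0.15  ] 0.1390246121250179 0.05399750263345213 [ 0.54181639 -0.29453005  0.15      ]
[ 0.5337 -0.2251  0.1485] [ 0.5412 -0.364   0.1485] 0.13901589436823733 0.054163412305103305 [ 0.53744165 -0.2945479   0.1485    ]
[ 0.61365373 -0.19594379  0.004     ] [ 0.63006199 -0.35914563  0.004     ] 0.10020293787234688
```

Run:
```python
from h import *
to([.5182,-.2955,.2012],.056,.35);to([.5525,-.2937,.1072],.056,.35)
```

```text
move [-0.0022  0.0729 -0.1481] [-0.0003  0.      0.0486] rows 4.0
move [ 0.0321  0.0747 -0.2421] [-0.0003  0.      0.0486] rows 7.0
```

Call:
arm_command:
  xyz:
    - [-0.002,0.035,-0.02]
    - [-0.002,0.073,-0.04]
    - [-0.002,0.073,-0.08]
    - [-0.002,0.073,-0.12]
    - [-0.002,0.073,-0.148]
    - [0.005,0.073,-0.167]
    - [0.012,0.074,-0.186]
    - [0.019,0.074,-0.205]
    - [0.026,0.075,-0.225]
    - [0.032,0.075,-0.242]
    - [0.032,0.075,-0.242]
    - [0.032,0.075,-0.242]
  rot:
    - [0,0,0.049]
    - [0,0,0.049]
    - [0,0,0.049]
    - [0,0,0.049]
    - [0,0,0.049]
    - [0,0,0.049]
    - [0,0,0.049]
    - [0,0,0.049]
    - [0,0,0.049]
    - [0,0,0.049]
    - [0,0,0.049]
    - [0,0,0.049]

```text
time: 11.77
ee_pos: [0.5526, -0.2923, 0.1078]
eef_rot: [0.676, 0.716, 0.127, 0.119]
ft_force: [-0.9, -0.6, 0.9]
width: 0.0394
grip_force: 0.0
```

Call:
arm_command:
  xyz:
    - [0,0,0]
    - [0,0,0]
    - [0,0,0]
    - [0,0,0]
    - [0,0,0]
    - [0,0,0]
    - [0,0,0]
    - [0,0,0]
  rot:
    - [0,0,0]
    - [0,0,0]
    - [0,0,0]
    - [0,0,0]
    - [0,0,0]
    - [0,0,0]
    - [0,0,0]
    - [0,0,0]
  grip: 0
  squeeze: 30

```text
time: 12.43
ee_pos: [0.5523, -0.2941, 0.1079]
eef_rot: [0.677, 0.715, 0.127, 0.12]
ft_force: [-2.6, 3.4, 6.2]
width: 0.0101
grip_force: 30.0
```

Run:
```python
from h import *
to([.54,-.10,.32],-.115,.35)
```

```text
move [-0.0123  0.1941  0.2121] [-0.0003  0.001  -0.171 ] rows 7.0
```

Call:
arm_command:
  xyz:
    - [-0.003,0,0.009]
    - [-0.01,0,0.028]
    - [-0.02,0,0.056]
    - [-0.03,0,0.085]
    - [-0.03,0,0.12]
    - [-0.03,0.02,0.155]
    - [-0.03,0.05,0.18]
    - [-0.02,0.09,0.2]
    - [-0.015,0.13,0.21]
    - [-0.012,0.165,0.212]
    - [-0.012,0.194,0.212]
    - [-0.012,0.194,0.212]
    - [-0.012,0.194,0.212]
  rot:
    - [0,0,0]
    - [0,0,0]
    - [0,0,0]
    - [0,0,0]
    - [0,0,0]
    - [0,0,-0.1]
    - [0,0,-0.171]
    - [0,0,-0.171]
    - [0,0,-0.171]
    - [0,0,-0.171]
    - [0,0,-0.171]
    - [0,0,-0.171]
    - [0,0,-0.171]

```text
time: 13.52
ee_pos: [0.5412, -0.0923, 0.3214]
eef_rot: [0.732, 0.658, 0.118, 0.13]
ft_force: [1.3, 0.8, -1.2]
width: 0.0102
grip_force: 30.0
```

Run:
```python
from h import *
im=snap('wrist','w6.png');snap('scene','s6.png')
find('wrist',['slot_mouth','slot_floor','red_board','red_board_foot'],n=2)
find('scene',['slot_mouth','red_board','red_board_foot'],n=3)
s=r.read_state();print(s['time'],s['ee_pos'],s['eef_rot'],s['width'])
a=cv2.resize(cv2.imread('pics/w6.png')[0:190,190:380],None,fx=3.1,fy=3.1,interpolation=2)
cv2.imwrite('pics/c6.png',a)
```

```text
wrist spot_point slot_mouth 0.56 [ 0.5714 -0.0007  0.0484] [213.3  97.6]
wrist spot_point slot_floor 0.64 [0.5695 0.0035 0.0125] [206.4  96.1]
wrist spot_point red_board 0.57 [ 0.5477 -0.1096  0.3051] [282.  263.5]
scene spot_point slot_mouth 0.81 [0.5717 0.0137 0.0445] [278.2 231.6]
scene spot_point red_board 0.95 [ 0.7554 -0.3145  0.0053] [192.  211.4]
scene spot_point red_board 0.89 [ 0.3778 -0.3182  0.0055] [270.7 177.6]
scene spot_point red_board 0.74 [ 0.5496 -0.0978  0.3069] [264.4 155. ]
scene spot_point red_board_foot 0.77 [ 0.5684 -0.1016  0.2492] [259.7 170. ]
scene spot_point red_board_foot 0.73 [ 0.7926 -0.2643  0.0057] [189.5 221.8]
scene spot_point red_board_foot 0.6 [ 0.3949 -0.375   0.008 ] [259.9 172.1]
13.9667 [ 0.53999361 -0.10105595  0.31936087] [0.73571673 0.6544825  0.1158715  0.13018198] 0.009830791406202572
```

View pics/c6.png

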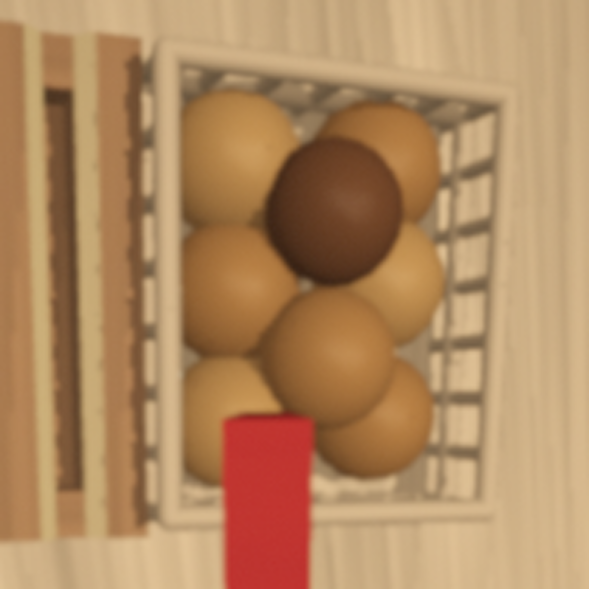

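Run:
```python
from h import *
f=lambda x,y:(190+x/3.1-.35,y/3.1-.35)
P=[ray('wrist',f(*q),.046) for q in ((23,28),(97,36),(41,538),(107,535),(139,40),(148,535))]
A=(P[0]+P[1])/2;B=(P[2]+P[3])/2;d=A-B
print(np.round(P,4));print((A+B)/2,np.linalg.norm(d),np.arctan2(-d[0],d[1]),np.linalg.norm(P[0]-P[1]),np.linalg.norm(P[2]-P[3]))
d=P[4]-P[5];print(np.arctan2(-d[0],d[1]))
C=[ray('wrist',f(*q),.039) for q in ((58,88),(70,490))];print(C,(C[0]+C[1])/2)
to([.57,.013,.046],-.115,.35)
```

```text
[[ 0.5685  0.0965  0.046 ]
 [ 0.5954  0.0933  0.046 ]
 [ 0.5448 -0.0879  0.046 ]
 [ 0.5714 -0.0911  0.046 ]
 [ 0.6113  0.0916  0.046 ]
 [ 0.5883 -0.0938  0.046 ]]
[0.57002025 0.00270726 0.046     ] 0.18595985083612718 -0.1288039888594576 0.02713898298577514 0.026769053668292717
-0.12328526497443351
[array([0.57951942, 0.07769943, 0.039     ]), array([ 0.56042962, -0.07154942,  0.039     ])] [0.56997452 0.00307501 0.039     ]
move [ 0.03    0.1141 -0.2734] [-0.0001  0.0004  0.0017] rows 8.0
```

Run:
```python
from h import *
to([.5449,.0162,.138],-.122,.35)
```

```text
move [ 0.0049  0.1173 -0.1814] [-0.0001  0.0004 -0.0053] rows 6.0
```

Call:
arm_command:
  xyz:
    - [0.005,0.04,0]
    - [0.005,0.08,0]
    - [0.005,0.117,0]
    - [0.005,0.117,-0.04]
    - [0.005,0.117,-0.08]
    - [0.005,0.117,-0.12]
    - [0.005,0.117,-0.15]
    - [0.005,0.117,-0.17]
    - [0.005,0.117,-0.181]
    - [0.005,0.117,-0.181]
    - [0.005,0.117,-0.181]
    - [0.005,0.117,-0.181]
  rot:
    - [0,0,-0.005]
    - [0,0,-0.005]
    - [0,0,-0.005]
    - [0,0,-0.005]
    - [0,0,-0.005]
    - [0,0,-0.005]
    - [0,0,-0.005]
    - [0,0,-0.005]
    - [0,0,-0.005]
    - [0,0,-0.005]
    - [0,0,-0.005]
    - [0,0,-0.005]

```text
time: 14.97
ee_pos: [0.5459, 0.0168, 0.1397]
eef_rot: [0.737, 0.653, 0.116, 0.131]
ft_force: [0.4, -0.7, -1.0]
width: 0.01
grip_force: 30.0
```

Run:
```python
from h import *
snap('scene','s7.png');snap('top','t7.png');snap('wrist','w7.png')
find('scene',['red_board','red_board_foot','slot_mouth'],n=3)
find('top',['red_board_foot','slot_mouth'],n=3)
s=r.read_state();print(s['time'],s['ee_pos'],s['eef_rot'],s['width'],s['ft_force'])
to([.5449,.0162,.138],-.122,.35)
a=cv2.resize(cv2.imread('pics/s7.png')[170:270,220:345],None,fx=3.1,fy=3.1,interpolation=2)
b=cv2.resize(cv2.imread('pics/w7.png')[60:280,220:400],None,fx=2.2,fy=2.2,interpolation=2)
c=np.zeros((500,800,3),np.uint8);c[:310,:387]=a[:310,:387];c[:484,400:796]=b[:,:396]
cv2.imwrite('pics/c7.png',c)
```

```text
scene spot_point red_board 0.95 [0.5521 0.0139 0.1276] [282.6 212. ]
scene spot_point red_board 0.75 [ 0.756  -0.312   0.0068] [192.1 211.5]
scene spot_point red_board 0.63 [ 0.3807 -0.3147  0.0029] [270.6 178.7]
scene spot_point red_board_foot 0.78 [0.5743 0.0137 0.0697] [277.6 226.6]
scene spot_point red_board_foot 0.78 [ 0.3967 -0.3782  0.0048] [259.2 172.5]
scene spot_point red_board_foot 0.71 [ 0.7882 -0.2602  0.0062] [191.  221.9]
scene spot_point slot_mouth 0.92 [0.5677 0.0143 0.0441] [279.2 231.3]
scene spot_point slot_mouth 0.51 [0.6104 0.2716 0.0394] [313.6 280.1]
top spot_point red_board_foot 0.97 [ 0.7896 -0.2665  0.007 ] [353.5 158.8]
top spot_point red_board_foot 0.81 [0.5697 0.0043 0.071 ] [279.1 215. ]
top spot_point red_board_foot 0.55 [ 0.3964 -0.3715  0.005 ] [380.8 266.3]
top spot_point slot_mouth 0.84 [0.5691 0.0109 0.0449] [277.1 215.7]
15.3667 [0.54534122 0.01698835 0.13890147] [0.73678009 0.65317817 0.11602222 0.13058416] 0.009687908146999285 [-0.6389166  -0.57569444 -0.43183837]
move [-0.0004 -0.0008 -0.0009] [-0.0002  0.0012 -0.0019] rows 1.0
```

View pics/c7.png

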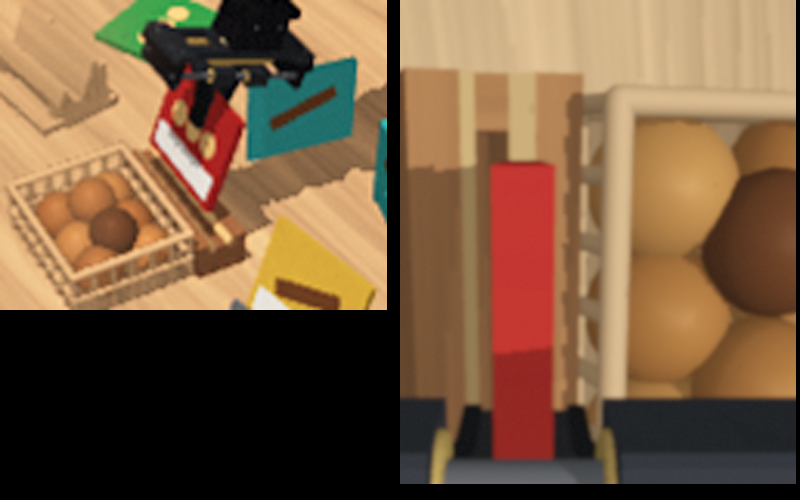

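The tilted red board hangs just above the slot (scene inset px 195,190; wrist px 520,170) and lines up with it. A quick check of the mouth from this still pose:

Run:
```python
from h import *
f=lambda x,y:(220+(x-400)/2.2-.3,60+y/2.2-.3)
A,B=ray('wrist',f(459,90),.046),ray('wrist',f(536,90),.046);print(A,B,(A+B)/2,np.linalg.norm(A-B))
m=(A+B)/2;psi=-.122;print('mid x at y=.013:',m[0]-(m[1]-.013)*np.tan(-psi))
e=ray('wrist',f(490,132),.04);print('slot end',e,'centre y',e[1]-.076*np.cos(psi))
# board top edge: far end
u=np.array([-.343*np.cos(psi),-.343*np.sin(psi),.939]);s=r.read_state();top=s['ee_pos']+.044*u
for q in((491,163),(553,165)): print(ray('wrist',f(*q),top[2]))
yb=np.array([-np.sin(psi),np.cos(psi),0]);print('pred end',top+.07*yb)
```

```text
[0.56724666 0.10170207 0.046     ] [0.59387254 0.09918087 0.046     ] [0.5805596  0.10044147 0.046     ] 0.026744986952147436
mid x at y=.013: 0.5698384958936223
slot end [0.57790669 0.08734866 0.04      ] centre y 0.011913553398206017
[0.5328415  0.08446126 0.18021747]
[0.54290588 0.08288857 0.18021747]
pred end [0.53888022 0.08830471 0.18021747]
```

Call:
arm_command:
  xyz:
    - [-0.0015,0.002,-0.008]
    - [-0.0015,0.002,-0.016]
    - [-0.0015,0.002,-0.02]
    - [-0.0015,0.002,-0.023]
    - [-0.0015,0.002,-0.025]
    - [-0.0015,0.002,-0.027]
    - [-0.0015,0.002,-0.027]
    - [-0.0015,0.002,-0.027]
  rot:
    - [0,0,0]
    - [0,0,0]
    - [0,0,0]
    - [0,0,0]
    - [0,0,0]
    - [0,0,0]
    - [0,0,0]
    - [0,0,0]

```text
time: 16.03
ee_pos: [0.5442, 0.0189, 0.1119]
eef_rot: [0.737, 0.653, 0.116, 0.131]
ft_force: [1.9, -0.5, -0.3]
width: 0.0097
grip_force: 30.0
```

Run:
```python
from h import *
snap('scene');find('scene',['red_board','red_board_foot'],n=1)
s=r.read_state();print(s['time'],s['ee_pos'],s['ft_force'])
```

```text
scene spot_point red_board 0.91 [ 0.3798 -0.3142  0.0055] [270.8 178.2]
scene spot_point red_board_foot 0.82 [0.5704 0.0163 0.0412] [278.9 232.5]
16.1833 [0.54405336 0.01892648 0.11194615] [ 2.62787522 -0.35284418 -0.76642283]
```

Call:
arm_command:
  xyz:
    - [0,0,-0.001]
    - [0,0,-0.002]
    - [0,0,-0.003]
    - [0,0,-0.003]
    - [0,0,-0.003]
  rot:
    - [0,0,0]
    - [0,0,0]
    - [0,0,0]
    - [0,0,0]
    - [0,0,0]

```text
time: 16.6
ee_pos: [0.5447, 0.0191, 0.1093]
eef_rot: [0.737, 0.653, 0.117, 0.131]
ft_force: [6.6, -1.3, 2.7]
width: 0.01
grip_force: 30.0
```

Call:
arm_command:
  xyz:
    - [0.0043,-0.0005,0.0014]
    - [0.0087,-0.001,0.0026]
    - [0.013,-0.0016,0.0035]
    - [0.0175,-0.0022,0.0042]
    - [0.022,-0.0027,0.0046]
    - [0.0263,-0.0032,0.0048]
    - [0.0263,-0.0032,0.0048]
    - [0.0263,-0.0032,0.0048]
  rot:
    - [0.0071,0.0579,0]
    - [0.0142,0.1158,0]
    - [0.0213,0.1737,0]
    - [0.0285,0.2316,0]
    - [0.0356,0.2895,0]
    - [0.0427,0.3474,0]
    - [0.0427,0.3474,0]
    - [0.0427,0.3474,0]

```text
time: 17.27
ee_pos: [0.5702, 0.0155, 0.1124]
eef_rot: [0.749, 0.663, -0.0, 0.0]
ft_force: [5.2, -0.2, -2.9]
width: 0.0096
grip_force: 30.0
```

Call:
arm_command:
  xyz:
    - [0.0008,0,-0.002]
    - [0.0008,0,-0.005]
    - [0.0008,0,-0.008]
    - [0.0008,0,-0.011]
    - [0.0008,0,-0.014]
    - [0.0008,0,-0.014]
  rot:
    - [0,0,0]
    - [0,0,0]
    - [0,0,0]
    - [0,0,0]
    - [0,0,0]
    - [0,0,0]

```text
time: 17.77
ee_pos: [0.5704, 0.0159, 0.0988]
eef_rot: [0.748, 0.663, 0.0, -0.0]
ft_force: [3.8, -0.4, -1.9]
width: 0.0094
grip_force: 30.0
```

Sliding freely; pushing on to the floor.

Call:
arm_command:
  xyz:
    - [0.0005,0,-0.003]
    - [0.0005,0,-0.006]
    - [0.0005,0,-0.008]
    - [0.0005,0,-0.01]
    - [0.0005,0,-0.01]
  rot:
    - [0,0,0]
    - [0,0,0]
    - [0,0,0]
    - [0,0,0]
    - [0,0,0]

```text
time: 18.18
ee_pos: [0.5712, 0.0156, 0.0901]
eef_rot: [0.748, 0.663, 0.0, -0.0]
ft_force: [-4.7, -0.9, 9.3]
width: 0.0097
grip_force: 30.0
```

Call:
arm_command:
  xyz:
    - [0,0,-0.001]
    - [0,0,-0.002]
    - [0,0,-0.002]
    - [0,0,-0.002]
  rot:
    - [0,0,0]
    - [0,0,0]
    - [0,0,0]
    - [0,0,0]

```text
time: 18.52
ee_pos: [0.5716, 0.0155, 0.0899]
eef_rot: [0.748, 0.663, 0.001, -0.0]
ft_force: [-11.0, -0.5, 28.8]
width: 0.0099
grip_force: 30.0
```

Call:
arm_command:
  xyz:
    - [0,0,0]
    - [0,0,0]
    - [0,0,0]
    - [0,0,0]
    - [0,0,0]
    - [0,0,0.02]
    - [0,0,0.05]
    - [0,0,0.09]
    - [0,0,0.13]
    - [-0.01,0,0.17]
    - [-0.03,0,0.2]
    - [-0.04,0,0.22]
    - [-0.04,0,0.22]
    - [-0.04,0,0.22]
    - [-0.04,0,0.22]
  rot:
    - [0,0,0]
    - [0,0,0]
    - [0,0,0]
    - [0,0,0]
    - [0,0,0]
    - [0,0,0]
    - [0,0,0]
    - [0,0,0]
    - [0,0,0]
    - [0,0,0]
    - [0,0,0]
    - [0,0,0]
    - [0,0,0]
    - [0,0,0]
    - [0,0,0]
  grip: 0.45

```text
time: 19.77
ee_pos: [0.5311, 0.0159, 0.3065]
eef_rot: [0.748, 0.663, 0.0, -0.0]
ft_force: [0.6, 0.9, -1.0]
width: 0.0392
grip_force: 0.0
```

Run:
```python
from h import *
snap('scene','s8.png');snap('wrist','w8.png')
find('scene',['red_board','red_board_foot','yellow_board_foot'],n=3);find('wrist',['red_board','red_board_foot'],n=2)
print(r.read_state()['time'])
a=cv2.resize(cv2.imread('pics/s8.png')[160:310,220:390],None,fx=2.6,fy=2.6,interpolation=2)
c=np.zeros((420,800,3),np.uint8);c[:390,:442]=a;c[:,445:800]=cv2.imread('pics/w8.png')[:,120:475]
cv2.imwrite('pics/c8.png',c)
```

```text
scene spot_point red_board 0.77 [0.5692 0.0107 0.0755] [278.2 224.4]
scene spot_point red_board 0.76 [ 0.7563 -0.3153  0.0067] [191.6 211.1]
scene spot_point red_board 0.63 [ 0.3784 -0.3148  0.0017] [271.1 178.7]
scene spot_point red_board_foot 0.92 [0.5699 0.0143 0.0149] [278.8 237.5]
scene spot_point red_board_foot 0.84 [ 0.7886 -0.263   0.0024] [190.7 222.2]
scene spot_point red_board_foot 0.73 [ 0.3952 -0.3709  0.0081] [260.4 172.6]
scene spot_point yellow_board_foot 0.67 [ 0.3778  0.1811 -0.0032] [348.1 245.6]
scene spot_point yellow_board_foot 0.65 [0.6074 0.2692 0.0366] [313.8 279.9]
scene spot_point yellow_board_foot 0.57 [ 0.3774 -0.0144 -0.004 ] [315.1 217.3]
wrist spot_point red_board 0.95 [0.5745 0.0081 0.0747] [313.4 189.4]
wrist spot_point red_board 0.42 [0.5714 0.0106 0.0134] [306.1 180. ]
20.1167
```

View pics/c8.png

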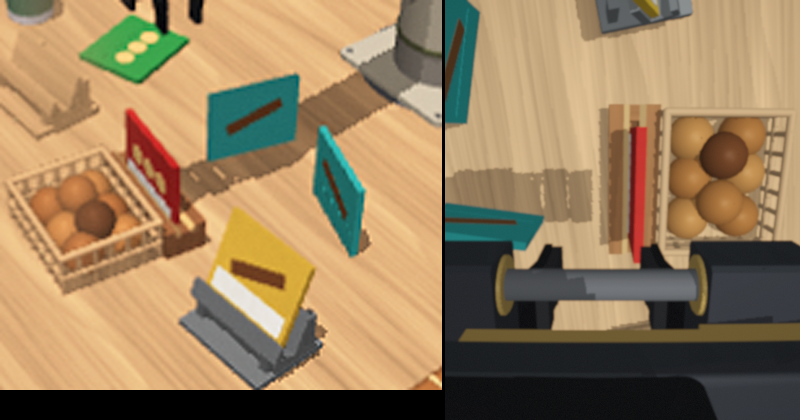

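The red board stands upright in the slot (inset px 152,165), with its foot at z≈0.015 m. The yellow board leans in the grey rack (px 260,275), and the gripper is clear of both.

```bash
python3 -c "
from bench import r
print(r.close_job())"
```

```text
the job is handed in; nothing more can be done
None
```

I handed the job in at about 20 s: the yellow board leans in the grey rack, the red board stands upright and fully down in the holder's slot, and both are released. I never went near the loaf, jar or tin, but I did not re-measure them afterwards, and the hand-in gave no verdict.

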